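Seat a sample pot on the shaker's driver and clamp it

TASK

Load the bench shaker: lift the paint sample pot that stands in a grey carrier, keep it upright, lower it into the shaker's well and turn it there under light pressure until you feel the slots under the carrier drop over the driver's dogs and it sits fully down. Only then swing the open clamp frame over the lid and press its handle down until the side catches snap shut. Never force the pot, and leave the neighbouring things where they stand.

Things in the scene. Friction and masses are not known exactly. Their poses are not given: they have to be found in the camera images.
- carrier: White-lidded paint sample pot fixed in a grey carrier: one loose part, 71 mm high, about 0.24 kg. Origin: centre of the underside, z up. Carrier 63 mm across from 14 to 33 mm up, tapered below; pot about 58 mm; lid 62 mm across, from 64 to 71 mm up: grip there from above. Underside: crossed slots 11 mm wide, 11 mm deep along its own x and y axes, so it fits the driver at any of 4 quarter turns
- shaker: Fixed bench shaker, white housing 194 x 172 mm, top 46 mm above the worktop. Origin: on the worktop under the well's axis; -x is the front (dial, switch). Well: aluminium collar 66 mm inside, 82 mm outside, top 78 mm up. Aluminium posts: rear 92 mm behind the axis, 69-83 mm to each side, 138 mm high; front 55 mm before it, 54-83 mm to each side, 146 mm high. Over 30 N on the carrier is forcing
- shaker_well (a point): Axis point on top of the driver plate, 48 mm above the worktop: the carrier's origin lies here when fully down. The plate has 4 round-topped dogs at quarter turns, 6 mm wide, 11 mm high, 12-24 mm off the axis; its angle varies, is not reported, and is 17-73 deg off square to the shaker: a carrier set square stands 11 mm high. It is sprung (gives 3 mm, 5 to 12 N, then is hard) and turns at 0.22 N m
- clamp (a joint): Angle of the clamp frame (rad): 0 closed and level, grows as it opens; starts at 1.75-1.9, tipped back past upright. The hinge is stiff (0.22 N m), the frame stays where it is left. Below about 0.09 rad two spring rollers resist with about 9 N at the handle, then snap in above the arms, and the frame rests on a stop at 0
- clamp_hinge (a point): Middle of the clamp's hinge axis: 90 mm behind the well's axis, 131 mm above the worktop. The axis runs along the shaker's y
- clamp_handle (a point): Middle of the clamp's handle bar, a black sleeve 14 mm thick and 66 mm long, parallel to the hinge axis and 162 mm from it. Steel arms 9 mm thick run from the bar's ends to the hinge, 60 mm to each side of the middle
- clamp_pad: Black rubber pad 42 mm across on a spring plunger (4 mm travel, 3 to 6 N) under the bridge of the clamp frame, 90 mm from the hinge; closed, it presses on the middle of the lid. Origin: centre of the pad's top, 6 mm from its pressing face
- pot_a: Bystander: sample pot without carrier, 63 mm across, 55 mm high; origin under its centre
- pot_b: Bystander: another sample pot without carrier, 63 mm across, 55 mm high; origin under its centre
- brass_weight: Bystander: brass knob weight, 38 mm across, 32 mm high; origin under its centre
- amber_bottle: Bystander: reagent bottle, 48 mm across, 96 mm high; origin under its centre

How it is judged (in metres and radians):
On the way:
1. the carrier sits fully down on the driver while the clamp is still open (z of carrier in the frame of shaker_well below 0.002 m and horizontal distance between carrier and shaker_well below 0.004 m and angle between carrier's own z axis and vertical below 0.06 rad and value of joint clamp above 0.5 rad), for 0.2 s.
At the end, for the whole second after the job is handed in: The carrier sits in the well with its underside within 2 mm of the well's floor, upright (within 0.06 rad) and within 4 mm of the axis; the clamp frame is snapped shut over it (below 0.03 rad) and everything is at rest (z of carrier in the frame of shaker_well below 0.002 m and horizontal distance between carrier and shaker_well below 0.004 m and angle between carrier's own z axis and vertical below 0.06 rad and value of joint clamp below 0.03 rad and velocity of joint clamp below 0.05 rad/s and linear speed of carrier below 0.02 m/s); the robot touches nothing.
It fails at once if the carrier is forced: more than 30 N between it and the shaker (contact force between carrier and shaker above 30 N).
It fails at once if the clamp's pad is pressed on a pot that is not down (contact force between clamp_pad and carrier above 3 N and z of carrier in the frame of shaker_well above 0.004 m).
It fails at once if the sample pot is tipped (angle between carrier's own z axis and vertical above 0.5 rad).
It fails at once if a neighbouring thing is shoved more than 20 mm (distance of any of pot_a, pot_b, brass_weight, amber_bottle from where it was at the start of the episode above 0.02 m).
It also fails if it takes over 61 s, if anything falls off the work surface, if the arm or the gripper's body presses on something with over 40 N, if the wrist force passes 120 N, or if a joint passes its speed limit or range.

ROBOT

A 7-joint arm with a two-finger parallel gripper is mounted at the origin on the work surface; the furniture and walls round the work are solid. World frame = base frame: x ahead of the robot, y to its left, z up, the work surface at z = 0. Lengths are in m, angles in degrees, forces in N, time in s.
With the tool pointing down it reaches from about 0.425 to 0.875 m from the base axis. Payload 4.7 kg.
Tool frame: the origin (TCP) lies between the finger pads; the fingertips stand 19 mm ahead of it and the grasp point (between the pads) is the TCP; x points along the fingers, z is the direction in which the jaws open and shut, and the axes are right-handed (so a half turn about x gives the same grasp; the last joint's range is limited). The gripper opens to 87 mm and grips with 3 to 60 N. Pads are 19 mm wide; open, the fingers measure 117 mm over their backs; the gripper's body (75 mm by 190 mm) begins 51 mm behind the grasp point.
Start: joints at [-67.718, 18.392, -4.016, 83.108, 1.295, 78.541, -3.26], TCP at [0.238, 0.605, 0.242] pointing down, gripper open.
Joint ranges: [-163.93, 163.93], [-17.29, 119.83], [-79.2, 71.16], [3.27, 140.29], [-89.18, 269.18], [5.43, 117.66], [-154.24, 154.24]. Speed limits (degrees/s): [147.25, 147.25, 180, 180, 180, 180, 180].

INTERFACE

Orientations are given as [roll, pitch, yaw] about the fixed x, y, z axes, in that order (R = Rz(yaw) Ry(pitch) Rx(roll)).
In Python, from cell import monitor, read_camera, camera_model, env, regions_of gives the robot as it stands. The module is installed in compiled form; this text tells all that it offers.
- The arm moves only by the tool step_arm, never from a script. Its argument "deltas" is a list of rows, each a list of 5 numbers: the gripper's target within -1 to 1 (fully open at 1, half-way at 0, shut at -1), then the shift along the tool's x, y, z in m, then the turn about the tool's x in degrees. A call has 1 to 12 rows; each row is the pose to reach, as a shift and turn from the pose commanded when the call began, along the tool's axes at that moment; what a row does not reach only later rows make up. A row lasts 1/8 s, in which the tool goes at most 62.5 mm and 10.7 degrees, less where a joint would pass 70% of its speed; a pose out of reach is approached as far as the arm can. A call with a gripper value outside its range is refused whole. The fingers move at their own pace and stop on an object; "newtons" is the grip in N (left out, the last holds). Time passes only in rows, so rows that repeat a pose let the fingers close. It gives the time, the measured TCP pose, the force and the opening at its end, in the units of the state.
- monitor.get_obs(): the state, without advancing time (a new reading comes with each control period).
- read_camera(name): name is "scene" or "top"; returns (picture, depth): 384x512x3 uint8, red, green, blue; 384x512 float32, m along the optical axis (not along the pixel's ray), 0 where there is no reading.
- camera_model(name): a dict with "fx", "fy", "cx", "cy" (pixels), "xyz" and "attitude" of the camera in the world. Camera axes: x right, y down, z forward; pixel columns grow to the right and rows downward; lengths in m; the calibration is good to about 2 mm. A picture is of the moment at which its call begins. camera_model takes no time and is no camera call.
- env.sign_off(): hands the job in, once; it reports no verdict.
Trained networks look in the newest picture that a camera, given by its name, has taken for a name from the list of things; names that differ only in an ending like _2 or _b are one class to them, and where a whole thing is asked for, a point or a joint stands for the part that bears it (a point fixed in the world has none). Each returns a list of dicts, best first, with "p" (0 to 1); they miss things now and then, are a little off and sometimes report something else, mostly with a low value. They report only what shows in the picture. A call takes as long as a camera call.
- regions_of(camera, thing): "pixels" (384x512 bool, what is visible of it) and "pixel" ([column, row] in pixels, amid what is visible of it).
The state is a dict: "time_s": time; "qpos": joint angles; "joint_velocities": joint speeds; "effort": joint torques, N m; "tool_pos": TCP position; "tool_rot": TCP orientation; "force": force on the tool from outside, world axes, zero at the start; "wrist_torque": the same for the moment, N m; "grip_width": finger opening in m.
Only numpy, scipy, OpenCV 4.12 (cv2) and the standard library are available. Lean on these libraries where they do the work, as an engineer would, in place of code of your own. Each camera call takes 0.05 s, during which the arm holds its last target. There are 200 camera calls.

## Working session

There is one attempt and no reset: what is moved stays moved. The work goes in short steps, Python scripts to look and compute and a tool call to move; the robot and the scene stay as the last step left them, time stands still between calls to the robot, and variables do not carry over. Pictures are saved under pics/ and viewed, about 8 in all and at most 12, crops included, and the job is handed in when it is done.

Besides the shell and the picture viewer there is one more tool, called after "Call:" by a JSON object that holds its "op" and its "data". step_arm: Moves the arm, as the interface text tells. Its arguments: {"type":"object","properties":{"deltas":{"type":"array"},"newtons":{"type":"number"}},"required":["deltas"]}

```bash
mkdir -p pics && cat > h.py <<'E'
import numpy as np, cv2
from scipy.spatial.transform import Rotation as R
from cell import monitor, read_camera, camera_model, env, regions_of
def cloud(name, depth):
    m=camera_model(name); v,u=np.mgrid[0:384,0:512]
    p=np.stack([(u-m['cx'])/m['fx']*depth,(v-m['cy'])/m['fy']*depth,depth],-1)
    a=m['attitude']; a=np.array(a)
    Rm=a if a.shape==(3,3) else R.from_euler('xyz',a,degrees=True).as_matrix()
    return p@Rm.T+np.array(m['xyz'])
E
python3 - <<'E'
from h import *
o=monitor.get_obs(); print(o)
for n in ('scene','top'):
    print(n,camera_model(n))
    im,d=read_camera(n); cv2.imwrite(f'pics/{n}0.png',im[:,:,::-1]); P=cloud(n,d); np.save(f'{n}0.npy',P)
    for t in ('carrier','shaker','clamp','clamp_handle','clamp_pad','pot_a','brass_weight','amber_bottle'):
        for r in regions_of(n,t)[:2]:
            q=P[r['pixels']&(d>0)]
            print(n,t,round(r['p'],2),np.round(r['pixel']),len(q),np.round(np.median(q,0),3) if len(q) else '',np.round(np.percentile(q,[2,98],axis=0),3).tolist() if len(q) else '')
E
python3 -c "
import cv2,numpy as np
a=cv2.imread('pics/scene0.png');b=cv2.imread('pics/top0.png')
cv2.imwrite('pics/both0.png',cv2.resize(np.hstack([a,b]),(800,300)))"
```

```text
{'time_s': 0.0, 'qpos': array([-67.7172358 ,  18.43874607,  -4.01458249,  83.17870431,
         1.29460601,  78.53947405,  -3.25945312]), 'joint_velocities': array([-0.03605452, -0.00451007, -0.0101948 ,  0.01715538, -0.03605413,
       -0.07161836, -0.00037765]), 'effort': array([ 1.96997112e-04, -4.91288352e+01, -4.03869404e-01, -3.12519729e+01,
       -6.39267638e-02,  4.39667038e-02,  1.72308191e-04]), 'tool_pos': array([0.23781656, 0.60435203, 0.24043158]), 'tool_rot': array([-177.02475492,   89.8881461 , -108.49811763]), 'force': array([0.03311352, 1.1289978 , 0.15579556]), 'wrist_torque': array([-0.00733391,  0.00964677,  0.03459973]), 'grip_width': 0.0868870619126257}
scene {'fx': 351.36575474550057, 'fy': 351.36575474550057, 'cx': 257.0820969383774, 'cy': 185.66835973065585, 'xyz': array([ 0.195797  , -0.57948818,  0.8000164 ]), 'attitude': array([-134.11166784,    0.44277252,  -29.88467823])}
scene carrier 0.56 [299. 266.] 792 [ 0.517 -0.214  0.068] [[0.494, -0.237, -0.001], [0.573, -0.152, 0.073]]
scene shaker 0.81 [248. 181.] 4270 [0.547 0.102 0.049] [[0.435, 0.037, 0.001
[... 1208 characters left out ...]
8. 201.] 4008 [0.549 0.124 0.048] [[0.435, 0.041, -0.002], [0.695, 0.208, 0.292]]
top clamp 0.65 [228. 169.] 747 [0.626 0.121 0.224] [[0.597, 0.056, -0.002], [0.716, 0.188, 0.296]]
top clamp_handle 0.69 [228. 167.] 692 [0.629 0.121 0.225] [[0.597, 0.055, -0.004], [0.715, 0.208, 0.296]]
top clamp_handle 0.41 [227. 206.] 3748 [0.544 0.125 0.048] [[0.435, 0.042, 0.033], [0.643, 0.206, 0.292]]
top clamp_pad 0.63 [226. 170.] 80 [0.612 0.12  0.225] [[0.606, 0.104, 0.205], [0.619, 0.136, 0.243]]
top pot_a 0.65 [302. 153.] 292 [ 0.713 -0.12   0.053] [[0.687, -0.148, 0.016], [0.743, -0.094, 0.06]]
top amber_bottle 0.46 [163. 244.] 204 [0.426 0.329 0.071] [[0.409, 0.314, 0.009], [0.446, 0.352, 0.099]]
```

View pics/both0.png

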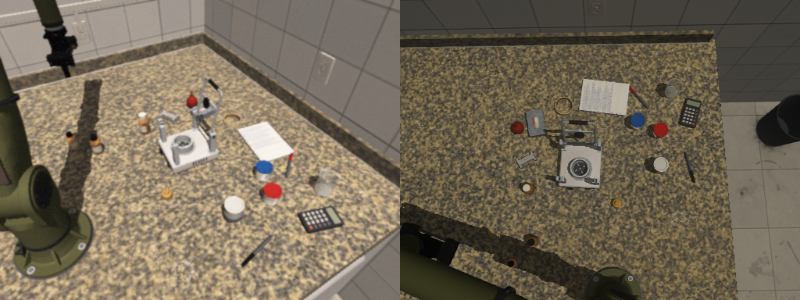

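```bash
python3 - <<'E'
import cv2
a=cv2.imread('pics/scene0.png');cv2.imwrite('pics/crop_s.png',cv2.resize(a[60:300,170:390],None,fx=2.5,fy=2.5,interpolation=cv2.INTER_CUBIC))
b=cv2.imread('pics/top0.png');cv2.imwrite('pics/crop_t.png',cv2.resize(b[120:270,150:370],None,fx=3.6,fy=3.6,interpolation=cv2.INTER_CUBIC))
E
```

```text
(no output)
```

View pics/crop_t.png

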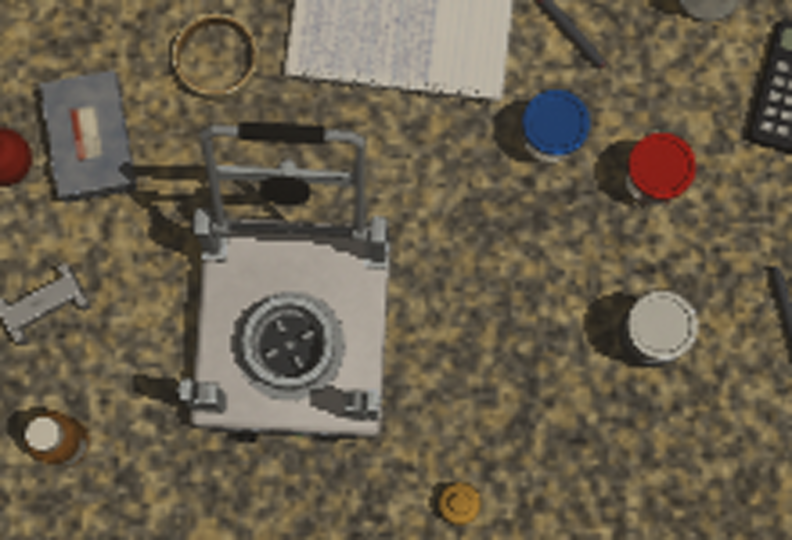

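View pics/crop_s.png

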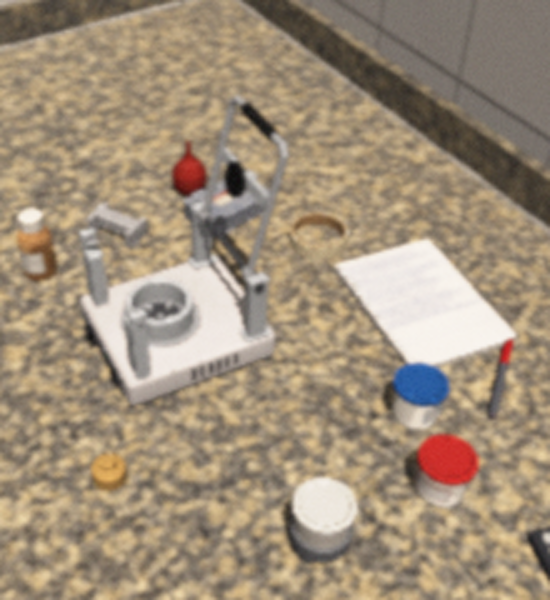

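The pictures show the following:
- The shaker's front faces the robot, with its well at about (229,215) in the top picture.
- The white-lidded carrier is at (333,211).
- The blue and red pots are at about (303,154) and (334,166).
- The brass weight is at (278,260) and the bottle at (163,241).
- The clamp is tipped back, with its handle at (228,156).

Next I'll take measurements.

```bash
cat > m.py <<'E'
from h import *
from scipy.optimize import least_squares
def circ(p,r=None):
    f=(lambda q:np.hypot(*(p-q[:2]).T)-(r or q[2])); x0=[*p.mean(0)]+([] if r else [.03])
    return least_squares(f,x0,loss='soft_l1',f_scale=.002).x
S=np.load('scene0.npy');T=np.load('top0.npy')
for n,P in(('scene',S),('top',T)):
    P=P.reshape(-1,3)
    for nm,c in(('lid',(.525,-.205)),('red',(.667,-.22)),('blue',(.71,-.12))):
        q=P[(np.hypot(*(P[:,:2]-c).T)<.05)&(P[:,2]>(.06 if nm=='lid' else .045))&(P[:,2]<.085)]
        (cx,cy),rr=cv2.minEnclosingCircle(q[:,:2].astype('f4')); print(n,nm,len(q),q[:,2].mean().round(4),round(cx,4),round(cy,4),round(rr,4),q[:,:2].mean(0).round(4))
    q=P[(np.hypot(*(P[:,:2]-(.535,.12)).T)<.06)&(P[:,2]>.07)&(P[:,2]<.084)]
    for _ in range(2):
        c=circ(q[:,:2]); q=q[np.hypot(*(q[:,:2]-c[:2]).T)<.048]
    print(n,'ring',len(q),c.round(4))
    q=P[(P[:,2]>.04)&(P[:,2]<.05)&(P[:,0]>.4)&(P[:,0]<.68)&(P[:,1]>.0)&(P[:,1]<.25)]
    print(n,'housing',cv2.minAreaRect(q[:,:2].astype('f4')),q[:,2].mean())
    q=P[(P[:,2]>.125)&(P[:,2]<.16)&(P[:,0]>.4)&(P[:,0]<.75)&(P[:,1]>.0)&(P[:,1]<.25)]
    l,lab=cv2.connectedComponents((np.histogram2d(q[:,0],q[:,1],bins=[np.arange(.4,.76,.005),np.arange(0,.255,.005)])[0]>0).astype('u1'))
    for i in range(1,l):
        k=lab[((q[:,0]-.4)/.005).astype(int),(q[:,1]/.005).astype(int)]==i; print('  post',k.sum(),q[k].mean(0).round(4))
    q=P[(P[:,2]>.25)&(P[:,2]<.33)&(P[:,0]>.5)&(P[:,0]<.8)&(P[:,1]>.0)&(P[:,1]<.25)]
    print(n,'handle',len(q),q.mean(0).round(4),q[:,:].min(0).round(3),q.max(0).round(3),np.polyfit(q[:,1],q[:,0],1).round(3))
o=monitor.get_obs();print(R.from_euler('xyz',o['tool_rot'],degrees=True).as_matrix().round(3))
# rectified view of well at plate+dog height from both cams
t=[]
for n in('top','scene'):
    m=camera_model(n);im=cv2.imread(f'pics/{n}0.png');Rm=R.from_euler('xyz',m['attitude'],degrees=True).as_matrix()
    for c,z,h in(((.5355,.1215),.057,.04),((.525,-.2075),.012,.06)):
        g=np.linspace(-h,h,300);X,Y=np.meshgrid(-g+c[1],-g+c[0]);
        q=(np.stack([Y,X,0*X+z],-1)-m['xyz'])@Rm
        t.append(cv2.remap(im,(q[...,0]/q[...,2]*m['fx']+m['cx']).astype('f4'),(q[...,1]/q[...,2]*m['fy']+m['cy']).astype('f4'),cv2.INTER_CUBIC))
cv2.imwrite('pics/rect.png',np.vstack([np.hstack(t[:2]),np.hstack(t[2:])]))
E
python3 m.py
```

```text
scene lid 471 0.0699 0.5235 -0.2058 0.0321 [ 0.5229 -0.2074]
scene red 398 0.0539 0.6744 -0.2164 0.0313 [ 0.6733 -0.2175]
scene blue 320 0.054 0.7169 -0.1206 0.0322 [ 0.7163 -0.122 ]
scene ring 185 [0.5139 0.1251 0.0365]
scene housing ((0.5337023735046387, 0.12472894787788391), (0.17311596870422363, 0.19676585495471954), 86.45366668701172) 0.04627613711315645
  post 67 [0.4523 0.0543 0.1377]
  post 69 [0.4633 0.201  0.1365]
  post 222 [0.6025 0.1094 0.1376]
scene handle 216 [0.6397 0.1117 0.2832] [0.627 0.054 0.25 ] [0.651 0.18  0.297] [0.065 0.633]
top lid 304 0.07 0.5226 -0.2073 0.0321 [ 0.5215 -0.2067]
top red 275 0.0539 0.672 -0.2163 0.0313 [ 0.6725 -0.2163]
top blue 271 0.054 0.7159 -0.1214 0.0317 [ 0.7154 -0.1211]
top ring 162 [0.5118 0.1264 0.0365]
top housing ((0.5276452898979187, 0.12569940090179443), (0.17096476256847382, 0.20016811788082123), 86.03114318847656) 0.04554838630716449
  post 43 [0.4514 0.0575 0.1403]
  post 55 [0.4617 0.2006 0.1372]
  post 216 [0.6015 0.1213 0.1361]
top handle 233 [0.6395 0.117  0.287 ] [0.624 0.054 0.251] [0.65  0.182 0.299] [0.071 0.631]
[[ 0.    -0.931  0.366]
 [ 0.     0.366  0.931]
 [-1.    -0.     0.   ]]
```

View pics/rect.png

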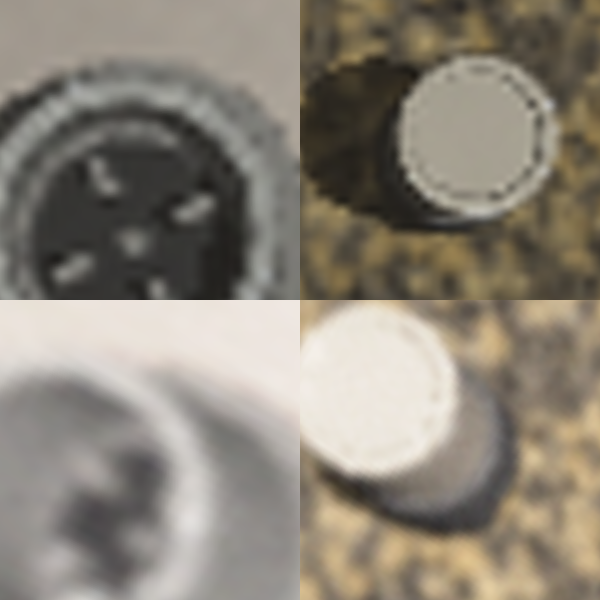

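Call:
{"op": "step_arm", "data": {"deltas": [[1,0,-0.327,-0.252,0],[1,0,-0.327,-0.252,0],[1,0,-0.327,-0.252,0],[1,0,-0.327,-0.252,0],[1,0,-0.327,-0.252,0],[1,0,-0.327,-0.252,0],[1,0,-0.562,-0.651,0],[1,0,-0.562,-0.651,0],[1,0,-0.562,-0.651,0],[1,0,-0.562,-0.651,0],[1,0,-0.562,-0.651,0],[1,0,-0.562,-0.651,0]], "newtons": 30}}

```text
time_s: 2.4
tool_pos: [0.5001, -0.0873, 0.2421]
tool_rot: [-45.4, 89.9, 23.2]
force: [1.0, 1.5, 0.4]
grip_width: 0.0868
```

```bash
cat >> h.py <<'E'
def to(x,y,z,yaw=None):
    "deltas (tool axes) to a world point; yaw = wanted world yaw of the jaw axis (mod 180)"
    o=monitor.get_obs(); M=R.from_euler('xyz',o['tool_rot'],degrees=True).as_matrix()
    a=np.degrees(np.arctan2(M[1,2],M[0,2])); d=M.T@(np.array([x,y,z])-o['tool_pos'])
    print('t',round(o['time_s'],2),'pos',o['tool_pos'].round(4),'jawyaw',a.round(2),'tilt',np.degrees(np.arccos(-M[2,0])).round(2),'F',o['force'].round(1),'w',round(o['grip_width'],4))
    print('delta',d.round(4), 'turn about x', None if yaw is None else -((yaw-a+90)%180-90).round(1))
E
python3 -c "
from h import *
to(.5225,-.2067,.066)"
```

```text
t 2.4 pos [ 0.5001 -0.0873  0.2421] jawyaw 68.55 tilt 0.1 F [1.  1.5 0.4] w 0.0868
delta [ 0.176  -0.0643 -0.1031] turn about x None
```

Call:
{"op": "step_arm", "data": {"deltas": [[1,0.09,-0.0643,-0.1031,0],[1,0.09,-0.0643,-0.1031,0],[1,0.09,-0.0643,-0.1031,0],[1,0.175,-0.0643,-0.1031,0],[1,0.175,-0.0643,-0.1031,0],[1,0.175,-0.0643,-0.1031,0],[-0.4,0.175,-0.0643,-0.1031,0],[-0.4,0.175,-0.0643,-0.1031,0],[-0.4,0.175,-0.0643,-0.1031,0],[-0.4,0.175,-0.0643,-0.1031,0]], "newtons": 30}}

```text
time_s: 3.65
tool_pos: [0.5226, -0.205, 0.0674]
tool_rot: [-71.1, 89.9, -2.6]
force: [-0.4, -0.6, 2.9]
grip_width: 0.0595
```

```bash
python3 -c "
from h import *
to(.5128,.1258,.28,56)"
```

```text
t 3.65 pos [ 0.5226 -0.205   0.0674] jawyaw 68.53 tilt 0.1 F [-0.4 -0.6  2.9] w 0.0595
delta [-0.2126  0.1299  0.3044] turn about x 12.5
```

Call:
{"op": "step_arm", "data": {"deltas": [[-0.4,-0.02,0,0,0],[-0.4,-0.06,0,0,0],[-0.4,-0.11,0,0,0],[-0.4,-0.15,0,0,0],[-0.4,-0.15,0,0,0]]}}

```text
time_s: 4.28
tool_pos: [0.5238, -0.206, 0.221]
tool_rot: [-76.4, 89.6, -7.9]
force: [-0.7, 0.1, -1.7]
grip_width: 0.059
```

```bash
python3 - <<'E'
from h import *
im,d=read_camera('scene'); m=camera_model('scene')
o=monitor.get_obs(); q=(o['tool_pos']-[0,0,.05]-m['xyz'])@R.from_euler('xyz',m['attitude'],degrees=True).as_matrix()
u,v=int(q[0]/q[2]*m['fx']+m['cx']),int(q[1]/q[2]*m['fy']+m['cy']); print(u,v)
c=im[max(v-50,0):v+50,u-50:u+50,::-1]
c=cv2.convertScaleAbs(c,alpha=1.8,beta=10)
cv2.imwrite('pics/lift.png',cv2.resize(c,(600,600),interpolation=cv2.INTER_CUBIC))
to(.5128,.1258,.28,56)
E
```

```text
302 236
t 4.33 pos [ 0.5225 -0.2053  0.2185] jawyaw 68.51 tilt 0.19 F [-0.2  1.  -2.4] w 0.0596
delta [-0.0616  0.1301  0.3046] turn about x 12.5
```

View pics/lift.png

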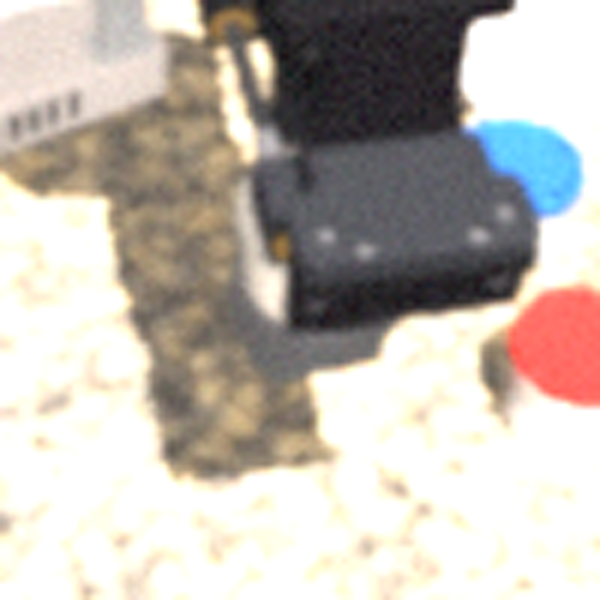

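The pot is lifted: the wrist reads about -2.4 N and the slots aren't visible, so I'll find them by feel. Next I carry it over the well, with the jaw yaw set to one end of the sweep.

Call:
{"op": "step_arm", "data": {"deltas": [[-0.4,-0.03,0.04,0.06,5],[-0.4,-0.03,0.06,0.11,10],[-0.4,-0.03,0.08,0.16,15],[-0.4,-0.03,0.1,0.215,20],[-0.4,-0.03,0.115,0.26,24],[-0.4,-0.03,0.13,0.304,27.5],[-0.4,-0.03,0.13,0.304,27.5],[-0.4,-0.03,0.13,0.304,27.5]]}}

```text
time_s: 5.32
tool_pos: [0.5115, 0.1247, 0.2451]
tool_rot: [177.7, 89.8, -141.3]
force: [-0.1, -1.0, -1.9]
grip_width: 0.0594
```

```bash
python3 -c "
from h import *
to(.5128,.1258,.136,41)"
```

```text
t 5.33 pos [0.5115 0.1247 0.2451] jawyaw 41.04 tilt 0.19 F [-0.1 -1.  -1.9] w 0.0594
delta [ 1.091e-01 -1.000e-04  2.100e-03] turn about x 0.0
```

Call:
{"op": "step_arm", "data": {"deltas": [[-0.4,0.04,0,0.001,0],[-0.4,0.08,0,0.0015,0],[-0.4,0.095,0,0.0015,0],[-0.4,0.1,0,0.0015,0],[-0.4,0.104,0,0.0015,0],[-0.4,0.106,0,0.0015,0],[-0.4,0.108,0,0.0015,0],[-0.4,0.11,0,0.0015,0],[-0.4,0.11,0,0.0015,0]]}}

```text
time_s: 6.45
tool_pos: [0.5134, 0.1266, 0.1365]
tool_rot: [68.8, 90.0, 109.8]
force: [0.1, -0.1, -1.7]
grip_width: 0.0592
```

```bash
python3 -c "
from h import *
to(.5128,.1258,.126,41);o=monitor.get_obs();print(o['wrist_torque'])"
```

```text
t 6.45 pos [0.5134 0.1266 0.1365] jawyaw 41.03 tilt 0.0 F [ 0.1 -0.1 -1.7] w 0.0592
delta [ 0.0105 -0.0003 -0.001 ] turn about x 0.0
[-0.05072474  0.03958964  0.00644506]
```

Call:
{"op": "step_arm", "data": {"deltas": [[-0.4,0.0015,0,-0.0005,0],[-0.4,0.003,0,-0.0005,0],[-0.4,0.0045,0,-0.0005,0],[-0.4,0.006,0,-0.0005,0],[-0.4,0.0075,0,-0.0005,0],[-0.4,0.008,0,-0.0005,0]]}}

```text
time_s: 7.2
tool_pos: [0.5131, 0.1269, 0.1292]
tool_rot: [42.6, 89.9, 83.6]
force: [-2.9, 2.3, 4.1]
grip_width: 0.0591
```

Call:
{"op": "step_arm", "data": {"deltas": [[-0.4,0.001,0,0,0],[-0.4,0.002,0,0,0],[-0.4,0.002,0,0,0]]}}

```text
time_s: 7.58
tool_pos: [0.5128, 0.1278, 0.1282]
tool_rot: [58.7, 89.9, 99.7]
force: [-6.1, 2.0, 10.2]
grip_width: 0.0593
```

```bash
python3 -c "
from h import *
to(.5128,.1258,.126,41);o=monitor.get_obs();print(o['wrist_torque'])"
```

```text
t 7.58 pos [0.5128 0.1278 0.1282] jawyaw 41.06 tilt 0.14 F [-6.1  2.  10.2] w 0.0593
delta [ 0.0022 -0.0015 -0.0013] turn about x 0.1
[ 0.20988716  1.32945357 -0.1267965 ]
```

Call:
{"op": "step_arm", "data": {"deltas": [[-0.4,-0.002,0.001,-0.0006,0],[-0.4,-0.002,0.001,-0.0006,0],[-0.4,-0.002,0.001,-0.0006,0],[-0.4,-0.002,0.001,-0.0006,0]]}}

```text
time_s: 8.07
tool_pos: [0.5124, 0.1271, 0.1289]
tool_rot: [-5.0, 89.9, 36.1]
force: [-1.1, 3.4, 3.1]
grip_width: 0.0593
```

```bash
python3 -c "
from h import *
to(.5128,.1258,.126,41);o=monitor.get_obs();print(o['wrist_torque'])"
```

```text
t 8.07 pos [0.5124 0.1271 0.1289] jawyaw 41.04 tilt 0.07 F [-1.1  3.4  3.1] w 0.0593
delta [ 0.0029 -0.0013 -0.0005] turn about x 0.0
[ 0.52708563 -0.12208654  0.06144693]
```

Call:
{"op": "step_arm", "data": {"deltas": [[-0.4,0.0005,0.0004,0.0003,-3],[-0.4,0.0005,0.0004,0.0003,-6],[-0.4,0.0005,0.0004,0.0003,-9],[-0.4,0.0005,0.0004,0.0003,-12],[-0.4,0.0005,0.0004,0.0003,-15]]}}

```text
time_s: 8.7
tool_pos: [0.5117, 0.1275, 0.1273]
tool_rot: [68.3, 90.0, 124.4]
force: [1.6, 2.9, -2.3]
grip_width: 0.0593
```

```bash
python3 -c "
from h import *
to(.5128,.1258,.126,41);o=monitor.get_obs();print(o['wrist_torque'])"
```

```text
t 8.7 pos [0.5117 0.1275 0.1273] jawyaw 56.12 tilt 0.03 F [ 1.6  2.9 -2.3] w 0.0593
delta [ 0.0013 -0.0019 -0.0008] turn about x 15.1
[ 0.72427271 -0.29867767 -0.07411306]
```

Call:
{"op": "step_arm", "data": {"deltas": [[-0.4,0.001,0.0004,0.0003,0],[-0.4,0.002,0.0004,0.0003,0],[-0.4,0.002,0.0004,0.0003,0]]}}

```text
time_s: 9.07
tool_pos: [0.5118, 0.1275, 0.1261]
tool_rot: [-45.9, 90.0, 10.1]
force: [-0.9, 2.3, 0.3]
grip_width: 0.0592
```

```bash
python3 -c "
from h import *
to(.5128,.1258,.126,41);o=monitor.get_obs();print(o['wrist_torque'])"
```

```text
t 9.07 pos [0.5118 0.1275 0.1261] jawyaw 55.99 tilt 0.01 F [-0.9  2.3  0.3] w 0.0592
delta [ 0.0001 -0.0018 -0.0008] turn about x 15.0
[ 0.4300047  -0.13847068 -0.00881899]
```

Just touching at about the dog height. I'll add a little pressure and keep turning.

Call:
{"op": "step_arm", "data": {"deltas": [[-0.4,0.001,0.0003,0.0002,0],[-0.4,0.0015,0.0003,0.0002,-2.5],[-0.4,0.0015,0.0003,0.0002,-5],[-0.4,0.0015,0.0003,0.0002,-7.5],[-0.4,0.0015,0.0003,0.0002,-10]]}}

```text
time_s: 9.7
tool_pos: [0.5125, 0.1276, 0.1252]
tool_rot: [-59.7, 89.9, 6.3]
force: [-0.1, 1.6, 3.7]
grip_width: 0.0595
```

```bash
python3 -c "
from h import *
to(.5128,.1258,.126,41);o=monitor.get_obs();print(o['wrist_torque'])"
```

```text
t 9.7 pos [0.5125 0.1276 0.1252] jawyaw 66.06 tilt 0.11 F [-0.1  1.6  3.7] w 0.0595
delta [-0.0008 -0.0011 -0.0015] turn about x 25.1
[ 0.324814   -0.25413379 -0.09906248]
```

Call:
{"op": "step_arm", "data": {"deltas": [[-0.4,0.0003,0,0,-2.5],[-0.4,0.0003,0,0,-5],[-0.4,0.0003,0,0,-7.5],[-0.4,0.0003,0,0,-10]]}}

```text
time_s: 10.2
tool_pos: [0.5129, 0.1281, 0.1252]
tool_rot: [-57.3, 89.8, 18.8]
force: [0.8, 1.3, 3.3]
grip_width: 0.0595
```

Call:
{"op": "step_arm", "data": {"deltas": [[-0.4,0.0,0,0,-2.5],[-0.4,0.0,0,0,-5],[-0.4,0.0,0,0,-7.5],[-0.4,0.0,0,0,-10]]}}

```text
time_s: 10.7
tool_pos: [0.5128, 0.1284, 0.1252]
tool_rot: [-60.9, 89.8, 25.2]
force: [1.6, 2.6, 3.4]
grip_width: 0.0595
```

```bash
python3 -c "
from h import *
to(.5128,.1258,.126,41);o=monitor.get_obs();print(o['wrist_torque'])"
```

```text
t 10.7 pos [0.5128 0.1284 0.1252] jawyaw 86.08 tilt 0.18 F [1.6 2.6 3.4] w 0.0595
delta [-0.0008 -0.0002 -0.0026] turn about x 45.1
[ 0.74412016 -0.30625554 -0.07950495]
```

Call:
{"op": "step_arm", "data": {"deltas": [[-0.4,0.0003,0,0,-2.5],[-0.4,0.0003,0,0,-5],[-0.4,0.0003,0,0,-7.5],[-0.4,0.0003,0,0,-10]]}}

```text
time_s: 11.2
tool_pos: [0.5127, 0.1285, 0.1249]
tool_rot: [-66.8, 89.8, 29.3]
force: [1.1, 1.7, 4.1]
grip_width: 0.059
```

Call:
{"op": "step_arm", "data": {"deltas": [[-0.4,0.0,0,0,-2.5],[-0.4,0.0,0,0,-5],[-0.4,0.0,0,0,-7.5],[-0.4,0.0,0,0,-10]]}}

```text
time_s: 11.7
tool_pos: [0.511, 0.1272, 0.1234]
tool_rot: [115.8, 89.9, -138.1]
force: [-0.7, -0.1, -1.3]
grip_width: 0.0592
```

```bash
python3 -c "
from h import *
to(.5128,.1258,.126,41);o=monitor.get_obs();print(o['wrist_torque'])"
```

```text
t 11.7 pos [0.511  0.1272 0.1234] jawyaw 106.08 tilt 0.1 F [-0.7 -0.1 -1.3] w 0.0592
delta [-0.0026 -0.0013 -0.0018] turn about x 65.1
[ 0.10808509 -0.0470252  -0.00329365]
```

The load has gone and the pot moved down, so the slots have engaged. I'll lower it gently.

Call:
{"op": "step_arm", "data": {"deltas": [[-0.4,0.0015,0,0,0],[-0.4,0.003,0,0,0],[-0.4,0.004,0,0,0],[-0.4,0.004,0,0,0]]}}

```text
time_s: 12.2
tool_pos: [0.5114, 0.1276, 0.1197]
tool_rot: [115.7, 90.0, -138.3]
force: [0.3, -0.1, -2.6]
grip_width: 0.0594
```

```bash
python3 -c "
from h import *
to(.5128,.1258,.115,41);o=monitor.get_obs();print(o['wrist_torque'])"
```

```text
t 12.2 pos [0.5114 0.1276 0.1197] jawyaw 106.01 tilt 0.04 F [ 0.3 -0.1 -2.6] w 0.0594
delta [ 0.0047 -0.0009 -0.0021] turn about x 65.0
[ 0.07398832  0.02426418 -0.00045956]
```

Call:
{"op": "step_arm", "data": {"deltas": [[-0.4,0.0015,0,0,0],[-0.4,0.003,0,0,0],[-0.4,0.004,0,0,0],[-0.4,0.0045,0,0,0]]}}

```text
time_s: 12.7
tool_pos: [0.5117, 0.1279, 0.1155]
tool_rot: [-95.0, 90.0, 11.1]
force: [1.2, 0.1, -0.3]
grip_width: 0.0592
```

Call:
{"op": "step_arm", "data": {"deltas": [[-0.4,0.0008,0,0,0],[-0.4,0.0008,0,0,0]]}}

```text
time_s: 12.95
tool_pos: [0.5119, 0.128, 0.1151]
tool_rot: [-77.9, 90.0, 28.1]
force: [-1.1, -0.8, 0.5]
grip_width: 0.0593
```

```bash
python3 -c "
from h import *
to(.5128,.1258,.115,41);o=monitor.get_obs();print(o['wrist_torque'])"
```

```text
t 12.95 pos [0.5119 0.128  0.1151] jawyaw 106.02 tilt 0.04 F [-1.1 -0.8  0.5] w 0.0593
delta [ 0.0001 -0.0003 -0.0023] turn about x 65.0
[ 0.03617297  0.1764213  -0.06643771]
```

Call:
{"op": "step_arm", "data": {"deltas": [[-0.4,0.001,0,0,0],[-0.4,0.0015,0,0,0],[-0.4,0.0015,0,0,0]]}}

```text
time_s: 13.32
tool_pos: [0.5119, 0.128, 0.1136]
tool_rot: [-78.5, 90.0, 27.5]
force: [-0.3, -1.1, 5.3]
grip_width: 0.0592
```

```bash
python3 -c "
from h import *
to(.5128,.1258,.115,41);o=monitor.get_obs();print(o['wrist_torque'])"
```

```text
t 13.32 pos [0.5119 0.128  0.1136] jawyaw 106.02 tilt 0.04 F [-0.3 -1.1  5.3] w 0.0592
delta [-0.0014 -0.0003 -0.0024] turn about x 65.0
[ 0.01392723  0.30159259 -0.0051668 ]
```

Call:
{"op": "step_arm", "data": {"deltas": [[-0.4,-0.0005,0,0,0],[1,-0.0005,0,0,0],[1,-0.0005,0,0,0],[1,-0.0005,0,0,0],[1,-0.0005,0,0,0],[1,-0.03,0,0,0],[1,-0.09,0,0,0],[1,-0.15,0,0,0],[1,-0.21,0,0,0],[1,-0.25,0,0,0],[1,-0.25,0,0,0]]}}

```text
time_s: 14.7
tool_pos: [0.513, 0.1282, 0.367]
tool_rot: [-83.6, 89.6, 22.4]
force: [-0.4, -0.4, -1.0]
grip_width: 0.0871
```

```bash
python3 -c "
from h import *
to(.640,.1185,.36,-4);print(monitor.get_obs()['qpos'].round(1))
im,d=read_camera('scene');cv2.imwrite('pics/s1.png',cv2.resize(im[80:230,190:350,::-1],None,fx=3.7,fy=3.7,interpolation=cv2.INTER_CUBIC))
P=cloud('scene',d).reshape(-1,3)
q=P[(np.hypot(*(P[:,:2]-(.512,.127)).T)<.034)&(P[:,2]>.1)&(P[:,2]<.13)];print('lid',len(q),q.mean(0).round(4),np.linalg.svd(q-q.mean(0))[2][2].round(3))
q=P[(P[:,2]>.27)&(P[:,2]<.31)&(abs(P[:,0]-.64)<.03)&(abs(P[:,1]-.118)<.08)];print('bar',len(q),q.min(0).round(3),q.max(0).round(3),q.mean(0).round(4))
"
```

```text
t 14.7 pos [0.513  0.1282 0.367 ] jawyaw 106.02 tilt 0.41 F [-0.4 -0.4 -1. ] w 0.0871
delta [ 0.0078 -0.1193 -0.0444] turn about x -70.0
[-35.1   1.   18.6  89.1  -0.4  89.5  89.5]
lid 313 [0.5114 0.1219 0.1165] [-0.06  -0.111  0.992]
bar 175 [0.632 0.053 0.27 ] [0.651 0.179 0.297] [0.6408 0.1101 0.2888]
```

View pics/s1.png

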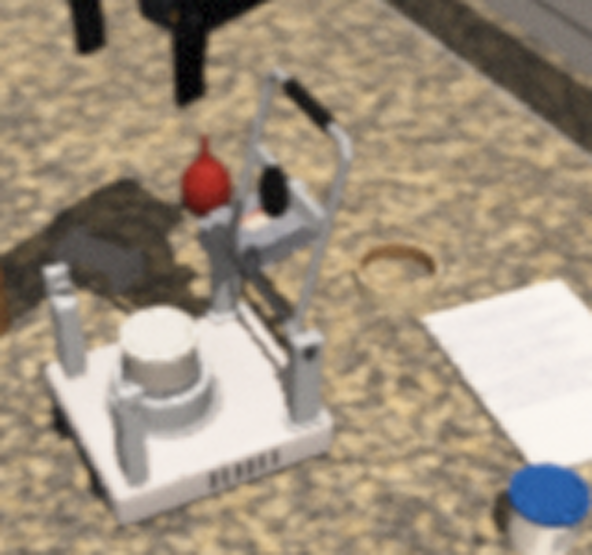

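Call:
{"op": "step_arm", "data": {"deltas": [[1,0,-0.02,-0.006,10],[1,0,-0.04,-0.012,20],[1,0,-0.06,-0.02,30],[1,0,-0.08,-0.03,40],[1,0,-0.1,-0.035,50],[1,0,-0.119,-0.044,60],[1,0,-0.119,-0.044,70],[1,0,-0.119,-0.044,80],[1,0,-0.119,-0.044,90],[1,0,-0.119,-0.044,100],[1,0,-0.119,-0.044,110],[1,0,-0.119,-0.044,110]]}}

```text
time_s: 16.25
tool_pos: [0.6376, 0.1185, 0.3612]
tool_rot: [-158.0, 89.8, -161.8]
force: [-0.7, 0.7, -0.5]
grip_width: 0.0868
```

```bash
python3 -c "
from h import *
to(.640,.1185,.29,-4);print(monitor.get_obs()['qpos'].round(1))
for n in('scene','top'):
  im,d=read_camera(n);P=cloud(n,d).reshape(-1,3)
  q=P[(np.hypot(*(P[:,:2]-(.512,.127)).T)<.04)&(P[:,2]>.112)&(P[:,2]<.13)]
  if len(q)<20: print(n,len(q)); continue
  print(n,'lid',len(q),q.mean(0).round(4),np.percentile(q[:,2],[50,90]).round(4),np.linalg.svd(q-q.mean(0))[2][2].round(3),cv2.minEnclosingCircle(q[:,:2].astype('f4')))
"
```

```text
t 16.25 pos [0.6376 0.1185 0.3612] jawyaw -3.87 tilt 0.17 F [-0.7  0.7 -0.5] w 0.0868
delta [0.0712 0.0002 0.0026] turn about x 0.1
[-37.1  18.4  32.8  72.6  -9.8  91.9  -9.8]
scene lid 270 [0.5127 0.1245 0.1181] [0.1182 0.1202] [ 0.014  0.029 -0.999] ((0.5143141150474548, 0.1264335811138153), 0.03268630802631378)
top 0
```

Call:
{"op": "step_arm", "data": {"deltas": [[1,0.04,0,0.0026,0],[1,0.071,0,0.0026,0],[1,0.071,0,0.0026,0],[-1,0.071,0,0.0026,0],[-1,0.071,0,0.0026,0],[-1,0.071,0,0.0026,0],[-1,0.071,0,0.0026,0],[-1,0.071,0,0.0026,0],[-1,0.071,0,0.0026,0]], "newtons": 12}}

```text
time_s: 17.48
tool_pos: [0.6407, 0.1183, 0.2922]
tool_rot: [61.6, 90.0, 57.7]
force: [0.4, -0.5, 0.1]
grip_width: 0.0351
```

```bash
python3 -c "
from h import *
to(.640,.1185,.29,-4)"
```

```text
t 17.48 pos [0.6407 0.1183 0.2922] jawyaw -3.97 tilt 0.0 F [ 0.4 -0.5  0.1] w 0.0351
delta [ 0.0022  0.0001 -0.0007] turn about x 0.0
```

Still closing. I'll wait, then check the width.

Call:
{"op": "step_arm", "data": {"deltas": [[-1,0.003,0,0,0],[-1,0.003,0,0,0],[-1,0.003,0,0,0],[-1,0.003,0,0,0],[-1,0.003,0,0,0],[-1,0.003,0,0,0]]}}

```text
time_s: 18.23
tool_pos: [0.6408, 0.1183, 0.2892]
tool_rot: [12.8, 90.0, 8.8]
force: [1.1, -0.7, -0.4]
grip_width: 0.0132
```

Call:
{"op": "step_arm", "data": {"deltas": [[-1,-0.0032,0,-0.0169,0],[-1,-0.0045,0,-0.0395,0],[-1,-0.0027,0,-0.0621,0],[-1,0.0023,0,-0.0842,0],[-1,0.0103,0,-0.1055,0],[-1,0.0212,0,-0.1253,0],[-1,0.0347,0,-0.1435,0],[-1,0.0507,0,-0.1596,0],[-1,0.0687,0,-0.1733,0],[-1,0.0885,0,-0.1844,0],[-1,0.1096,0,-0.1926,0],[-1,0.1096,0,-0.1926,0]]}}

```text
time_s: 19.73
tool_pos: [0.4479, 0.1319, 0.1786]
tool_rot: [156.5, 90.0, 152.5]
force: [2.0, 1.5, -2.5]
grip_width: 0.0134
```

```bash
python3 -c "
from h import *
to(.4415,.1325,.131,-4)
im,d=read_camera('scene');cv2.imwrite('pics/s2.png',cv2.resize(im[100:230,190:330,::-1],None,fx=4,fy=4,interpolation=cv2.INTER_CUBIC))"
```

```text
t 19.73 pos [0.4479 0.1319 0.1786] jawyaw -3.94 tilt 0.03 F [ 2.   1.5 -2.5] w 0.0134
delta [ 0.0476  0.0002 -0.0064] turn about x 0.1
```

View pics/s2.png

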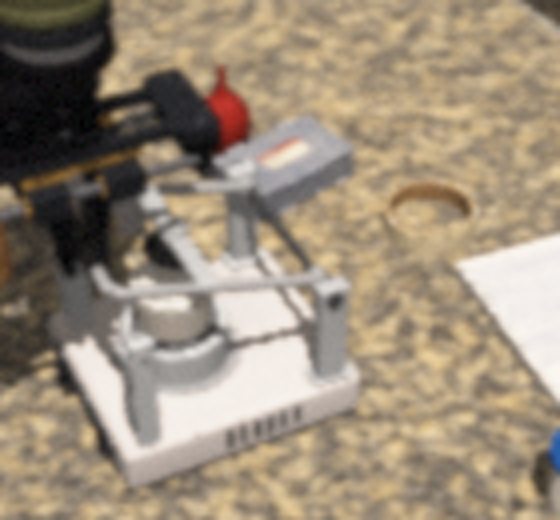

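Call:
{"op": "step_arm", "data": {"deltas": [[-1,0,0,0,0],[-1,0,0,0,0],[-1,0.008,0,-0.0022,0],[-1,0.0157,0,-0.004,0],[-1,0.024,0,-0.0054,0],[-1,0.0317,0,-0.0064,0],[-1,0.036,0,-0.0067,0],[-1,0.04,0,-0.007,0],[-1,0.044,0,-0.0072,0],[-1,0.048,0,-0.0072,0],[-1,0.05,0,-0.0072,0],[-1,0.05,0,-0.0072,0]], "newtons": 45}}

```text
time_s: 21.28
tool_pos: [0.4411, 0.1323, 0.1297]
tool_rot: [166.9, 90.0, 162.9]
force: [-4.5, 1.3, 6.0]
grip_width: 0.0123
```

```bash
python3 -c "
from h import *
to(.4415,.1325,.131,-4)"
```

```text
t 21.27 pos [0.4411 0.1323 0.1297] jawyaw -3.97 tilt 0.05 F [-4.5  1.3  6. ] w 0.0123
delta [-0.0013  0.0002  0.0004] turn about x 0.0
```

Call:
{"op": "step_arm", "data": {"deltas": [[-1,0.0015,0,0,0],[-1,0.0025,0,0,0],[-1,0.0025,0,0,0]]}}

```text
time_s: 21.65
tool_pos: [0.4412, 0.1324, 0.1293]
tool_rot: [146.0, 89.9, 142.0]
force: [-10.2, -1.5, 22.3]
grip_width: 0.0126
```

```bash
python3 -c "
from h import *
to(.4415,.1325,.131,-4)
im,d=read_camera('scene');P=cloud('scene',d).reshape(-1,3)
q=P[(P[:,2]>.122)&(P[:,2]<.2)&(abs(P[:,0]-.5)<.04)]
for s in(1,-1):
  k=q[abs(q[:,1]-(.1275-.07*(q[:,0]-.512)+s*.06))<.008]; print(s,len(k),k.mean(0).round(4), np.polyfit(k[:,0],k[:,2],1).round(3) if len(k)>5 else '')"
```

```text
t 21.65 pos [0.4412 0.1324 0.1293] jawyaw -3.98 tilt 0.1 F [-10.2  -1.5  22.3] w 0.0126
delta [-0.0017  0.0001  0.0003] turn about x 0.0
1 30 [0.5059 0.1854 0.1341] [0.04  0.114]
-1 94 [0.5024 0.0671 0.1343] [0.007 0.131]
```

Call:
{"op": "step_arm", "data": {"deltas": [[-1,-0.002,0,0.0005,0],[-1,-0.003,0,0.0005,0],[-0.45,-0.003,0,0.0005,0],[-0.45,-0.003,0,0.0005,0],[-0.45,-0.003,0,0.0005,0],[-0.45,-0.003,0,0.0005,0]]}}

```text
time_s: 22.45
tool_pos: [0.4421, 0.1319, 0.13]
tool_rot: [-20.0, 90.0, -24.0]
force: [0.4, 1.2, 0.2]
grip_width: 0.0238
```

Call:
{"op": "step_arm", "data": {"deltas": [[-0.45,-0.02,0,0,0],[-0.45,-0.06,0,0,0],[-0.45,-0.12,0,0,0],[-0.45,-0.17,0,0,0],[-0.45,-0.17,0,0,0],[-0.45,-0.17,0,0,0]]}}

```text
time_s: 23.2
tool_pos: [0.4417, 0.132, 0.2995]
tool_rot: [-150.8, 90.0, -154.8]
force: [-0.8, 0.5, 0.3]
grip_width: 0.0241
```

```bash
python3 -c "
from h import *
to(.4415,.1325,.131,-4)
im,d=read_camera('scene');P=cloud('scene',d).reshape(-1,3)
cv2.imwrite('pics/s3.png',cv2.resize(im[100:300,180:400,::-1],None,fx=2.7,fy=2.7,interpolation=cv2.INTER_CUBIC))
q=P[(P[:,2]>.122)&(P[:,2]<.2)&(abs(P[:,0]-.5)<.04)]
for s in(1,-1):
  k=q[abs(q[:,1]-(.1275-.07*(q[:,0]-.512)+s*.06))<.008]; print(s,len(k),k.mean(0).round(4), np.polyfit(k[:,0],k[:,2],1).round(3) if len(k)>5 else '')
k=P[(abs(P[:,0]-.4415)<.02)&(abs(P[:,1]-.1325)<.03)&(P[:,2]>.1)&(P[:,2]<.2)];print('bar',len(k),k.mean(0).round(4),k[:,2].max())
for c in((.673,-.217),(.716,-.1215)):
  k=P[(np.hypot(*(P[:,:2]-c).T)<.05)&(P[:,2]>.045)&(P[:,2]<.085)];print(cv2.minEnclosingCircle(k[:,:2].astype('f4')))"
```

```text
t 23.2 pos [0.4417 0.132  0.2995] jawyaw -3.98 tilt 0.03 F [-0.8  0.5  0.3] w 0.0241
delta [ 1.685e-01  6.000e-04 -1.000e-04] turn about x 0.0
1 91 [0.4904 0.1877 0.1339] [0.026 0.121]
-1 93 [0.5036 0.0671 0.1345] [0.012 0.129]
bar 72 [0.441  0.1323 0.137 ] 0.14166866220941488
((0.6746185421943665, -0.2167479246854782), 0.031663596630096436)
((0.7185466289520264, -0.12109246850013733), 0.0324053131043911)
```

View pics/s3.png

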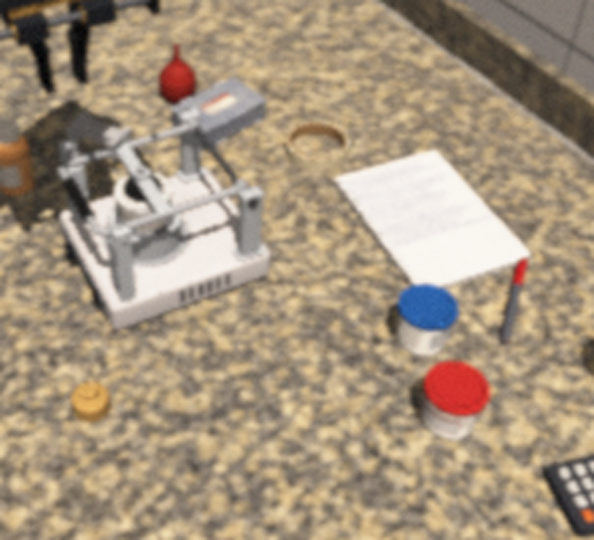

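The frame stays level after I let go: bar top at about 0.137–0.141 m, both arms near 0.134 m. The pot is under the pad, the neighbours haven't moved, and the arm is clear. I'm handing in.

```bash
python3 -c "
from h import *
print(env.sign_off())"
```

```text
the job is handed in; nothing more can be done
None
```

The pot is seated in the shaker, the clamp is shut over it, and the job was handed in at about 23 s of the 61 s allowed. The sign-off gave no verdict.

- **Seating the pot:** I gripped it by the lid, lowered it into the well and turned it about 65° in all, most of it on the dogs at about 5 N. The load then fell away as the slots dropped over the dogs. It settled about 11.6 mm lower, with about 7 N of spring feel at the bottom. The highest downward load I read was about 12 N, during first contact with the collar; I eased off and shifted the pot about 1 mm. Force was only read between moves, so brief peaks would not show.
- **Closing the clamp:** I held the handle bar, swung it along its arc and pressed down to the stop, where the force rose stiffly to 22 N. I then let go, opening the fingers only part way to clear the lid.
- **Last checks:**
  - With the clamp still open, the lid top measured about 0.118 m and level, against 0.119 m expected.
  - After release the frame stayed level, with the bar where a closed clamp should put it. I inferred the snap from this and the stop force rather than seeing the catches.
  - The red and blue pots measured within about 2–3 mm of where they started, which is camera error.
  - I checked the brass weight only by eye. The bottle was cut off in the last picture, so I checked it only as far as it showed.
  - The gripper was about 17 cm clear of everything it had been holding.
- **Disagreement:** the gripper read 59.3 mm on the 62 mm lid and 12.3–13.4 mm on the 14 mm bar. I took this as the sensor reading low.

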